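# Clamp the soap dish to the dispenser bracket with its wing nut

### The arm

A 6-joint arm with a two-finger parallel gripper is mounted at the origin on the work surface. World frame = base frame: x ahead of the robot, y to its left, z up, the work surface at z = 0. Lengths are in mm, angles in rad, forces in N, time in s.
With the tool pointing down it reaches from about 350 to 775 mm from the base axis. Payload 7.3 kg.
Tool frame: the origin (TCP) lies at the very end of the fingers, on their centre line; the grasp point (between the pads) lies bot.grip_point_offset behind it (bot.grip_point_offset is the distance from the TCP to the grasp point, in mm); z points along the fingers, y is the line along which they close (so a half turn about z gives the same grasp; the last joint's range is limited). The gripper opens to 92 mm and grips with 3 to 60 N. Pads are 19 mm wide; open, the fingers measure 130 mm over their backs; the gripper's body (75 mm by 190 mm) begins 47 mm behind the grasp point.
Start: joints at [-1.43, 0.342, 1.524, -0, 1.275, -0.146], TCP at [148.536, -503.569, 226.741] pointing down, gripper open.
Joint ranges: [-2.53, 2.53], [-0.77, 2.02], [0.04, 2.7], [-1, 4.14], [0.28, 2.66], [-3.11, 3.11]. Speed limits (rad/s): [2.57, 2.57, 3.14, 3.14, 3.14, 3.14].

### API

Orientations are given as [roll, pitch, yaw] about the fixed x, y, z axes, in that order (R = Rz(yaw) Ry(pitch) Rx(roll)).
In Python, from plant import bot gives the robot as it stands. The module is installed in compiled form; this text tells all that it offers.
- The arm moves only by the tool carry_out, never from a script. Its argument "plan" is a list of rows, each an object of numbers: "tx", "ty", "tz": the shift along the world's x, y, z in mm; "rx", "ry", "rz": the turn, a rotation vector about the world's x, y, z in rad. A call has 1 to 12 rows; each row shifts and turns the commanded pose from where the row before left it; what a row does not reach is not made up. A row lasts 1/10 s, in which the tool goes at most 50 mm and 8.59 degrees, less where a joint would pass 70% of its speed; a pose out of reach is approached as far as the arm can. A call with a gripper value outside its range is refused whole. "gripper" is the closure, from 0 (fully open) to 1 (shut), set as the call begins (left out, the last holds). The fingers move at their own pace and stop on an object; the grip force is fixed at half the most. Time passes only in rows, so rows that do not move let the fingers close. It gives the time, the measured TCP pose, the force, the opening and the grip force at its end, in the units of the state.
- bot.get_obs(): the state, without advancing time (a new reading comes with each control period).
- bot.capture(name): name is "scene" or "top"; returns the picture (400x640x3 uint8, red, green, blue); there is no depth.
- bot.camera_model(name): a dict with "camera_matrix" (3x3 intrinsics, pixels), "dist" ([k1, k2, p1, p2, k3] as OpenCV has them; the pictures are not rectified), "R" (3x3) and "t" (3): a world point X has camera coordinates R X + t. Camera axes: x right, y down, z forward; pixel columns grow to the right and rows downward; lengths in mm; the calibration is good to about 2 mm. A picture is of the moment at which its call begins. camera_model takes no time and is no camera call.
- bot.close_job(): hands the job in; it is judged then, once.
The state is a dict: "time": time; "joint_positions": joint angles; "dq": joint speeds; "tau": joint torques, N m; "tool_pos": TCP position; "tcp_rot": TCP orientation; "contact_force": force on the tool from outside, world axes, zero at the start; "moment": the same for the moment, N m; "grip_width": finger opening in mm; "finger_force": force on a finger pad.
Only numpy, scipy, OpenCV 4.12 (cv2) and the standard library are available. Lean on these libraries where they do the work, as an engineer would, in place of code of your own. Each camera call takes 0.05 s, during which the arm holds its last target. There are 200 camera calls.

### The job

Slide the forked tongue of the ridged soap dish into the channel of the dispenser's bracket, under the loose wing nut, until the fork is fully home against the stud. Then turn the wing nut clockwise in short strokes, past the bracket's web and the dish, until it is finger-tight and the dish is held firmly - stop once it pinches, as overtightening cracks the plastic - and let go of everything. Do not knock the dispenser and leave the other things on the counter where they are.

Things in the scene. Friction and masses are not known exactly. Their poses are not given: they have to be found in the camera images.
- bracket: fixed steel bracket at the foot of a low tiled pier. Origin: axis of its upright threaded stud (10 mm thick, top 21 mm up) at counter level. +y points level away from the pier, out of the open mouth of its channel, +x is level and square to that, z is up. The dish's tongue goes in along -y, lying on the counter. The pier's face is at y = -185 mm; the pier is 200 mm wide, 332 mm high
- channel_mouth (a point): middle of the channel's mouth at counter level, 36 mm from the stud along the bracket's +y. The channel's two steel lips, 7 mm high, stand 33 mm apart inside from the pier to y = +18 mm, then flare to 41 mm apart at the mouth. A foot plate 3 mm high fills the channel from y = -34 mm to the pier; nearer the mouth its floor is the bare counter
- web_top (a point): middle of the top edge of the bracket's stiffening web, an upright steel plate 3 mm thick at x = -41 to -44 mm of the bracket: 46 mm high from y = +20 to -55 mm, 65 mm high from there to the pier. It stands close beside the wing nut, whose wings clear it by 7 mm
- stud (a point): point on the stud's axis, 3 mm above the bracket's origin
- dispenser: fixed white plastic press-button dispenser on the pier's face, 96 mm wide, centred on the bracket's x = 0, from y = -185 to -113 mm, 100 to 302 mm above the counter; its sprung button stands out to y = -99 mm, 127 to 197 mm up, a nozzle hangs down to 80 mm. Origin: centre of its underside
- wing_nut: brass wing nut on the stud. Origin: on the stud's axis in its underside; x axis along the two wings, z up. Flange 30 mm across, 3 mm high; hub 16 mm across up to 12 mm; wings flat, 8 mm thick, from 7 to 34 mm from the axis on either side, from 9 to 32 mm above the underside. The underside starts 1.5 to 4 mm above the tongue's top once the tongue is in; how much is not known exactly
- nut_top (a point): on the nut's axis, level with the wings' top, 32 mm above its underside. Clockwise from above runs it down 4 mm a turn at 0.03 N m of drag; it meets the tongue after 2.5 to 6 rad. Then torque grows 0.1 N m per 10 N of clamping, about 30 N per rad; it stays where left. Standing still against it reads up to half less. Finger-tight is 0.13 N m, 5 N on a wing 25 mm out; 0.2 N m is too tight
- dish_centre (a point): centre of the loose soap dish, a white plastic ridged tray 60 (x) by 100 (y) by 20 mm high, walls 4 mm, about 0.12 kg, with a flat forked tongue at its -y end; the point is 10 mm above its underside. Axes x across, y along, away from the tongue, z up
- dish_fork (a point): point in the dish's slot where the stud's axis stands when the fork is home: 95 mm from the dish's centre along -y, 3 mm above the underside. The tongue lies at the bottom of the dish: 30 mm wide, 6 mm thick, from the tray's end (y = -50 mm) to its bevelled tips (y = -119 mm); the slot, 14 mm wide, is open at the tips and ends at y = -90 mm
- tumbler: bystander: steel tumbler 72 mm across, 105 mm high, with three toothbrushes up to 190 mm; origin under its centre
- comb: bystander: pink plastic comb, 170 x 40 x 6 mm, lying flat; origin under its centre
- glass_jar: bystander: empty glass jar 72 mm across, 90 mm high; origin under its centre
- nail_brush: bystander: nail brush 85 x 38 mm, 40 mm high; origin under its centre
- lotion: bystander: round plastic bottle 58 mm across, 150 mm high; origin under its centre
- soap_bar: bystander: bar of soap 80 x 52 x 26 mm; origin under its centre
- beaker: bystander: white ceramic beaker 70 mm across, 85 mm high; origin under its centre
Mind the look-alikes: they are no part of the job. Of the things like the part that bears dish_centre, leave any that is blue or green; of the rest the larger one is meant.

How it is judged (in metres and radians):
On the way, in this order (a step that is already met when the one before it is completed fails the run):
1. the fork is home: the stud stands at the bottom of the slot (within 4 mm), the dish flat on the counter (horizontal distance between dish_fork and stud below 0.004 m and angle between dish_centre's own z axis and vertical below 0.06 rad and angle between the y axis of dish_centre and the y axis of bracket, either way round below 0.12 rad), for 0.2 s.
2. the wing nut clamps the tongue with more than 5 N (contact force between wing_nut and soap_dish above 5 N and horizontal distance between dish_fork and stud below 0.004 m), for 0.2 s.
At the end, for the whole second after the job is handed in: The fork is fully home (its seat within 4 mm of the stud's axis, the dish lying flat and in line with the channel within 7 degrees), the wing nut clamps the tongue with 5 to 34 N, the dish is still and everything is released (all of step 2 and angle between dish_centre's own z axis and vertical below 0.06 rad and angle between the y axis of dish_centre and the y axis of bracket, either way round below 0.12 rad and contact force between wing_nut and soap_dish below 34 N and linear speed of soap_dish below 0.01 m/s); the robot touches nothing.
It fails at once if the wing nut is overtightened: more than 45 N on the plastic tongue (contact force between wing_nut and soap_dish above 45 N).
It fails at once if the dispenser is knocked: more than 20 N on it (contact force between anything else and dispenser above 20 N).
It fails at once if another thing on the counter is moved by more than 25 mm (distance of any of tumbler, comb, glass_jar, nail_brush, lotion, soap_bar, beaker from where it was at the start of the episode above 0.025 m).
It also fails if it takes over 72 s, if anything falls off the work surface, if the arm or the gripper's body presses on something with over 40 N, if the wrist force passes 120 N, or if a joint passes its speed limit or range.

## Working session

There is one attempt and no reset: what is moved stays moved. The work goes in short steps, Python scripts to look and compute and a tool call to move; the robot and the scene stay as the last step left them, time stands still between calls to the robot, and variables do not carry over. Pictures are saved under pics/ and viewed, at most 10 in all, crops included, and the job is handed in when it is done.

Besides the shell and the picture viewer there is one more tool, called after "Call:" as name(argument=value, ...), one argument or row to a line, values as JSON. carry_out: Moves the arm, as the interface text tells. Its arguments: {"type":"object","properties":{"plan":{"type":"array"},"gripper":{"type":"number"}},"required":["plan"]}

```bash
mkdir -p pics; cat > h.py <<'E'
import numpy as np,cv2
from plant import bot
def ray(cam,px):
    m=bot.camera_model(cam);K=np.array(m["camera_matrix"],float);d=np.array(m["dist"],float)
    R=np.array(m["R"]);t=np.array(m["t"]).ravel()
    p=cv2.undistortPoints(np.array(px,float).reshape(-1,1,2),K,d).reshape(-1,2)
    v=np.c_[p,np.ones(len(p))]@R
    return -R.T@t,v
def onz(cam,px,z):
    c,v=ray(cam,px);return c+v*((z-c[2])/v[:,2])[:,None]
def proj(cam,X):
    m=bot.camera_model(cam);R=np.array(m["R"],float);t=np.array(m["t"],float).ravel()
    return cv2.projectPoints(np.array(X,float).reshape(-1,1,3),cv2.Rodrigues(R)[0],t,np.array(m["camera_matrix"],float),np.array(m["dist"],float))[0].reshape(-1,2)
def save(cam,name):
    im=np.array(bot.capture(cam));cv2.imwrite(f"pics/{name}.png",im[:,:,::-1]);return im
E
python3 - <<'E'
from h import *
for c in("top","scene"):
    save(c,c+"0");print(c,ray(c,[[320,200]]))
a=cv2.imread("pics/top0.png");b=cv2.imread("pics/scene0.png")
cv2.imwrite("pics/t0.png",cv2.resize(a,(800,500)));cv2.imwrite("pics/s0.png",cv2.resize(b,(800,500)))
print(bot.get_obs(),bot.grip_point_offset)
E
```

```text
top (array([ 404.24980774,   97.62941268, 1295.33681224]), array([[ 0.08666904,  0.00876202, -0.99622515]]))
scene (array([1185.15475687, -167.5669681 , 1228.23222735]), array([[-0.52020314,  0.18797257, -0.83315143]]))
{'time': 0.1, 'joint_positions': array([-1.43000456e+00,  3.42635021e-01,  1.52491626e+00,  6.05841966e-06,
        1.27536400e+00, -1.45984333e-01]), 'dq': array([-0.00078234, -0.00175318, -0.00165179, -0.00019159, -0.0004604 ,
        0.00073718]), 'tau': array([ 1.50513693e-03, -4.32006776e+01, -2.44692189e+01,  7.19453604e-02,
        5.25599916e-02, -4.16430453e-05]), 'tool_pos': array([ 148.48372822, -503.20053338,  226.12562727]), 'tcp_rot': array([-3.14028494e+00, -1.98129202e-04,  2.86774204e-01]), 'contact_force': array([-0.20624707,  0.05274581, -0.07490879]), 'moment': array([-0.02014556,  0.03202307,  0.00997138]), 'finger_force': 0.0, 'grip_width': 91.78654907482108} 18.8
```

View pics/t0.png

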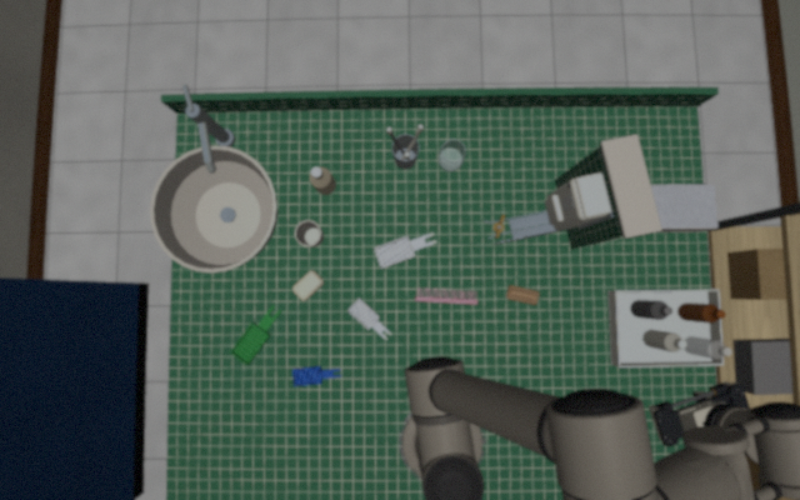

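View pics/s0.png

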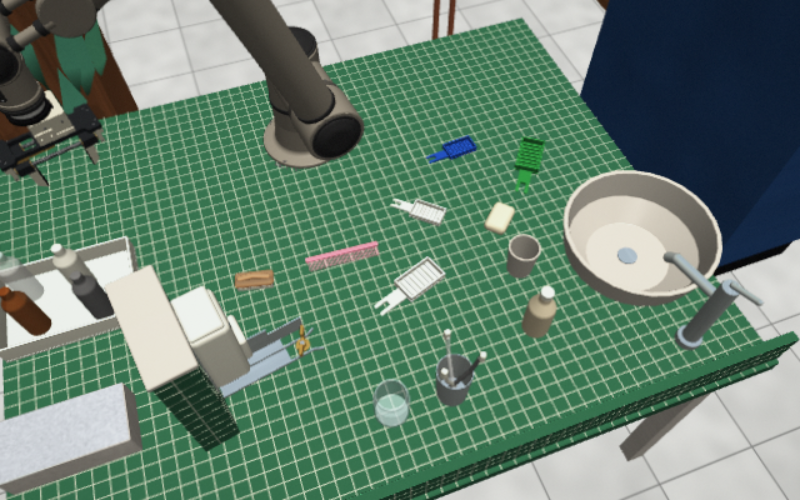

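Top view (800x500 pixels): white dish at (405,248), smaller white dish at (368,318), blue at (315,376), green at (255,340). The bracket and nut are at (500,228) and the pier at (630,188). I choose the larger white dish at (405,248) and will check it in a crop.

```bash
python3 - <<'E'
from h import *
a=cv2.imread("pics/top0.png");b=cv2.imread("pics/scene0.png")
A=cv2.resize(a[150:240,290:490],(800,360),interpolation=3)[:, :]   # x4
B=cv2.resize(b[195:315,170:370],(400,240),interpolation=3)
cv2.imwrite("pics/c1.png",A)
cv2.imwrite("pics/c2.png",cv2.resize(b[200:320,170:370],(800,480),interpolation=3))
s=1/1.25
def masks(cam,im,rois,z):
    hsv=cv2.cvtColor(im,cv2.COLOR_BGR2HSV);m=((hsv[...,1]<70)&(hsv[...,2]>120)).astype(np.uint8)
    n,l,st,c=cv2.connectedComponentsWithStats(m)
    for i in range(1,n):
        if 100<st[i,4]<6000 and st[i,0]>150:
            cnt=np.argwhere(l==i)[:,::-1].astype(float);w=onz(cam,cnt,z)[:,:2]
            r=cv2.minAreaRect(w.astype(np.float32));print(cam,c[i].round(1),st[i],np.round(r[0],1),np.round(r[1],1),round(r[2],1))
masks("top",a,0,15);masks("scene",b,0,15)
for n,p,z in[("nut",(500,228),35),("comb",(447,297),3),("brush",(523,295),20),("jar",(451,155),45),("tumbler",(405,150),50),("lotion",(320,178),75),("beaker",(309,233),42),("soap",(307,286),13)]:
    print(n,onz("top",[np.array(p)*s],z).round(0))
E
```

```text
top [360.3 126.1] [352 119  18  16 209] [772. -34.] [54.5 55. ] 21.4
top [472.3 156.6] [457 139  32  36 867] [ 659.8 -417.8] [117.   92.5] 11.4
top [445.9 165.9] [442 156   9  21 102] [ 628. -325.] [72.7 16. ] 11.5
top [424.3 180.1] [408 171  35  20 432] [ 580.5 -251.3] [ 50.3 109.4] 11.1
top [611.2 179.8] [592 175  32   9 128] [ 568.4 -888.8] [ 23.7 114.2] 10.3
top [249.8 188.5] [241 179  17  19 166] [559.2 350. ] [39.5 75.2] 44.8
top [320.7 199.2] [299 186  51  29 735] [521.8  94.3] [ 71.5 171.9] 17.1
top [245.3 228.1] [234 217  24  24 324] [422.2 366.4] [48.7 79.2] 44.6
top [529.5 263. ] [ 492  231   94   63 3320] [ 295.  -628.1] [210.  311.7] 0.2
top [357.6 239.5] [333 233  49  10 214] [386.8 -14.7] [162.1  30.3] 89.3
top [294.3 254.1] [279 239  35  33 468] [328.4 193.7] [138.7  50.4] 46.4
top [560.4 332.5] [555 326  13  15 105] [  64.3 -687.7] [30.9 55.5] 61.9
scene [354.6  14.6] [350   0  10  32 245] [-304.1  512.3] [ 30.5 182.1] 66.0
scene [249.8 169.3] [221 129  62  77 633] [226.1 -43.7] [131.2 302.7] 84.6
scene [279.  173.2] [269 149  22  48 112] [290.   27.2] [ 31.  183.2] 89.6
scene [400.5 173.2] [381 155  41  33 518] [424.7 357.6] [105.2 119.2] 25.5
scene [415.6 196.2] [396 181  40  31 325] [506.2 365.1] [113.8  92.8] 76.9
nut [[ 570. -161.   35.]]
comb [[386. -18.   3.]]
brush [[ 389. -221.   20.]]
jar [[770. -33.  45.]]
tumbler [[784.  92.  50.]]
lotion [[705. 318.  75.]]
beaker [[562. 353.  42.]]
soap [[420. 364.  13.]]
```

View pics/c1.png

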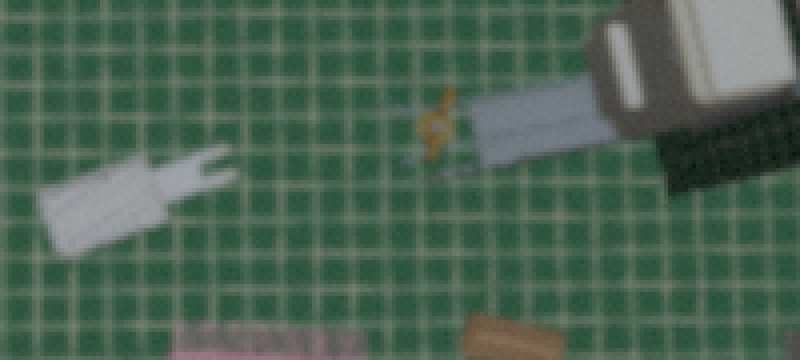

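View pics/c2.png

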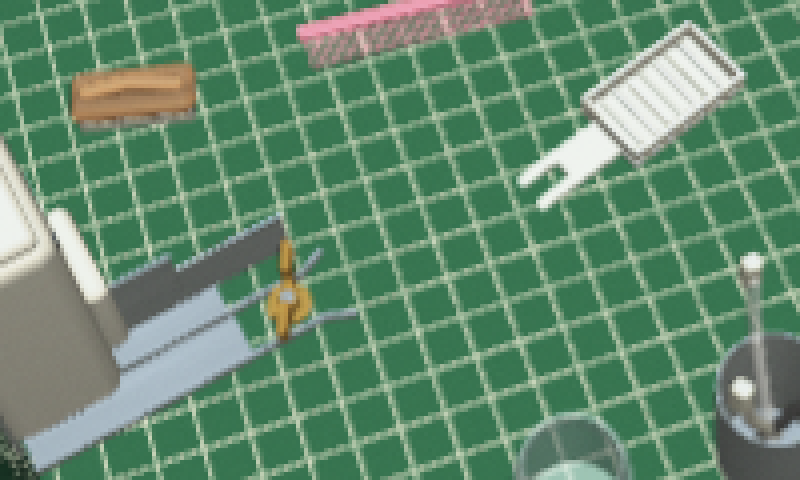

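The crops show the large white dish with its tray at c1 (105,208), its fork tips at (230,150)/(237,177) and its slot pointing right. The brass nut is at c1 (437,126), with its stud top at c2 (289,297). The choice of dish holds, so now I measure precisely.

```bash
python3 - <<'E'
from h import *
a=cv2.imread("pics/top0.png");b=cv2.imread("pics/scene0.png")
def comps(im,m,box):
    x0,y0,x1,y1=box;k=np.zeros(m.shape,np.uint8);k[y0:y1,x0:x1]=m[y0:y1,x0:x1]
    n,l,st,c=cv2.connectedComponentsWithStats(k);i=1+np.argmax(st[1:,4]);return l==i,c[i],st[i]
def rect(cam,mask,z):
    cnt=max(cv2.findContours(mask.astype(np.uint8),0,1)[0],key=len).reshape(-1,2)
    w=onz(cam,cnt,z)[:,:2];r=cv2.minAreaRect(w.astype(np.float32));return [np.round(v,1) for v in r]
N={}
for cam,im,box in(("top",a,(385,165,415,195)),("scene",b,(230,250,260,292))):
    h=cv2.cvtColor(im,cv2.COLOR_BGR2HSV);m=(h[...,0]>8)&(h[...,0]<32)&(h[...,1]>90)&(h[...,2]>60)
    M,c,st=comps(im,m.astype(np.uint8),box);p=np.argwhere(M)[:,::-1].astype(float)
    N[cam]=p.mean(0);w=onz(cam,p,30)[:,:2];u,s,v=np.linalg.svd(w-w.mean(0));print(cam,"brass",p.mean(0),len(p),"axis deg",np.degrees(np.arctan2(v[0,1],v[0,0])), "ext",np.ptp((w-w.mean(0))@v[0]))
def tri(p,q):
    c1,v1=ray("top",[p]);c2,v2=ray("scene",[q]);v1=v1[0];v2=v2[0]
    A=np.c_[v1,-v2];s=np.linalg.lstsq(A,c2-c1,rcond=None)[0];P=c1+s[0]*v1;Q=c2+s[1]*v2;return ((P+Q)/2).round(1),np.linalg.norm(P-Q).round(1)
print("nut tri",tri(N["top"],N["scene"]))
print("stud tri",tri((399.25,181.5),(242.25,274.25)))
print("stud z21", onz("top",[(399.25,181.5)],21).round(1),onz("scene",[(242.25,274.25)],21).round(1))
# dish: white masks
for cam,im,box in(("top",a,(295,180,355,220)),("scene",b,(295,200,360,255))):
    h=cv2.cvtColor(im,cv2.COLOR_BGR2HSV)
    for sat in(60,80):
        M,c,st=comps(im,((h[...,1]<sat)&(h[...,2]>100)).astype(np.uint8),box)
        p=np.argwhere(M)[:,::-1].astype(float)
        K=cv2.erode(cv2.dilate(M.astype(np.uint8),np.ones((3,3))),np.ones((3,3)))
        O=cv2.morphologyEx(K,cv2.MORPH_OPEN,np.ones((11,11)));
        print(cam,sat,st,"tray",rect(cam,O,18),"whole z6",rect(cam,M,6))
        w=onz(cam,p,10)[:,:2];mu=w.mean(0);u,s,v=np.linalg.svd(w-mu);print("  axis",mu.round(1),np.degrees(np.arctan2(v[0,1],v[0,0])).round(1))
# pier & web points, scene and lips
print("web near top (z46)",onz("scene",[(170+283/4,200+216/4),(170+178/4,200+268/4)],46).round(1))
print("+x lip z7",onz("scene",[(170+40/4,200+470/4),(170+320/4,200+318/4),(170+357/4,200+313/4)],7).round(1))
print("-x lip z7",onz("scene",[(170+120/4,200+370/4),(170+270/4,200+288/4),(170+322/4,200+253/4)],7).round(1))
print("pier top z332",onz("top",np.array([(603,143),(635,136),(661,230),(626,240)])*.8,332).round(1))
E
```

```text
top brass [398.75438596 181.0877193 ] 57 axis deg 161.74580127625717 ext 60.717028597845655
scene brass [241.45528455 273.65853659] 123 axis deg -14.165174138838822 ext 68.40522864056643
nut tri (array([ 576. , -162.7,   19.6]), np.float64(4.6))
stud tri (array([ 575.7, -163.2,   15.8]), np.float64(0.5))
stud z21 [[ 575.1 -161.9   21. ]] [[ 578.2 -163.4   21. ]]
top 60 [ 297  180   57   40 1102] tray [array([520.9, 101.2]), array([ 77.7, 173.1]), np.float64(20.6)] whole z6 [array([518.8,  92. ]), array([192.3, 134.8]), np.float64(89.6)]
  axis [520.4 103.6] -75.7
top 80 [ 295  180   60   40 1417] tray [array([514.8,  93.5]), array([ 91.2, 189.5]), np.float64(5.0)] whole z6 [array([518.3,  93.6]), array([203.6, 134.8]), np.float64(89.3)]
  axis [518.6  98.4] -84.0
scene 60 [ 299  200   61   53 1166] tray [array([521.6,  99.1]), array([ 77.9, 169.8]), np.float64(21.3)] whole z6 [array([520.9,  97.8]), array([ 88.6, 195.5]), np.float64(19.2)]
  axis [518.3 103.5] -67.6
scene 80 [ 295  200   65   55 1860] tray [array([522. ,  99.9]), array([ 99.1, 169.4]), np.float64(10.3)] whole z6 [array([510.6,  96.7]), array([183.5, 174.2]), np.float64(69.7)]
  axis [514.3  97.4] 107.5
web near top (z46) [[ 533.7 -151.9   46. ]
 [ 546.5 -224.5   46. ]]
+x lip z7 [[ 631.3 -339.5    7. ]
 [ 592.7 -148.5    7. ]
 [ 597.6 -124.9    7. ]]
-x lip z7 [[ 583.1 -278.2    7. ]
 [ 560.6 -173.4    7. ]
 [ 547.9 -134.4    7. ]]
pier top z332 [[ 708.3 -322.6  332. ]
 [ 722.8 -391.3  332. ]
 [ 522.9 -433.8  332. ]
 [ 503.  -359.6  332. ]]
```

```bash
python3 - <<'E'
from h import *
f=lambda L:np.array(L,float)/4+[170,200]
g=lambda L:np.array(L,float)/4+[290,150]
S=onz("scene",f([(583,103),(688,22),(745,73),(637,160)]),20)[:,:2]
T=onz("top",g([(148,157),(38,193),(62,258),(168,220)]),20)[:,:2]
for P in(S,T):print(P.round(1).tolist(),P.mean(0).round(1),np.linalg.norm(np.roll(P,-1,0)-P,axis=1).round(1))
print("tips scene",onz("scene",f([(522,183),(545,207)]),6).round(1).tolist(),"top",onz("top",g([(228,148),(237,178)]),6).round(1).tolist())
for cam,fn,box in(("top","top0",(295,180,355,220)),("scene","scene0",(295,200,360,255))):
    im=cv2.imread(f"pics/{fn}.png");h=cv2.cvtColor(im,cv2.COLOR_BGR2HSV)
    x0,y0,x1,y1=box
    for sat in(30,40,50):
        m=np.zeros(h.shape[:2],np.uint8);m[y0:y1,x0:x1]=(h[y0:y1,x0:x1,1]<sat)&(h[y0:y1,x0:x1,2]>110)
        n,l,st,c=cv2.connectedComponentsWithStats(m);i=1+np.argmax(st[1:,4]);M=(l==i).astype(np.uint8)
        M=cv2.morphologyEx(M,cv2.MORPH_CLOSE,np.ones((3,3)));O=cv2.morphologyEx(M,cv2.MORPH_OPEN,np.ones((9,9)))
        for nm,K,z in(("all",M,8),("tray",O,18)):
            w=onz(cam,np.argwhere(K)[:,::-1],z)[:,:2].astype(np.float32);r=cv2.minAreaRect(w);print(cam,sat,nm,len(w),[np.round(v,1) for v in r])
E
```

```text
[[506.5, 64.8], [469.8, 156.8], [522.7, 178.5], [561.2, 83.8]] [515. 121.] [ 99.1  57.2 102.2  57.9]
[[551.7, 84.6], [522.0, 178.6], [466.4, 158.6], [497.7, 68.3]] [509.5 122.5] [98.6 59.1 95.5 56.4]
tips scene [[543.6, 7.2, 6.0], [566.3, 15.8, 6.0]] top [[560.2, 15.4, 6.0], [534.2, 8.2, 6.0]]
top 30 all 727 [array([522.5,  95. ]), array([ 65.7, 168.6]), np.float64(19.9)]
top 30 tray 581 [array([515.5, 113.9]), array([ 63.8, 126.1]), np.float64(17.8)]
top 40 all 787 [array([522.1,  95.4]), array([ 71.8, 175. ]), np.float64(17.1)]
top 40 tray 703 [array([519.6,  99.4]), array([ 64.9, 160.7]), np.float64(17.8)]
top 50 all 873 [array([512.7, 101.7]), array([115.3, 200. ]), np.float64(32.1)]
top 50 tray 737 [array([519. ,  99.3]), array([ 67.7, 167. ]), np.float64(16.7)]
scene 30 all 1007 [array([520.1,  89.4]), array([ 67.6, 177.4]), np.float64(19.7)]
scene 30 tray 824 [array([518.4, 107. ]), array([ 67. , 134.2]), np.float64(19.6)]
scene 40 all 1053 [array([521.5,  90.2]), array([ 71.1, 178.7]), np.float64(21.8)]
scene 40 tray 906 [array([520.5,  99.3]), array([ 68.9, 150.3]), np.float64(18.4)]
scene 50 all 1163 [array([523.6,  99.9]), array([ 85.4, 195.1]), np.float64(21.5)]
scene 50 tray 1020 [array([522.9,  99.8]), array([ 74.9, 174. ]), np.float64(21.1)]
```

Call:
carry_out(
  plan=[
    {"tx":22,"ty":38,"rz":0.1},
    {"tx":22,"ty":38,"rz":0.1},
    {"tx":22,"ty":38,"rz":0.1},
    {"tx":22,"ty":38,"rz":0.1},
    {"tx":22,"ty":38,"rz":0.1},
    {"tx":22,"ty":38,"rz":0.1},
    {"tx":22,"ty":38,"rz":0.1},
    {"tx":22,"ty":38,"rz":0.1},
    {"tx":22,"ty":38,"rz":0.1},
    {"tx":22,"ty":38,"rz":0.1},
    {"tx":22,"ty":38,"rz":0.1},
    {"tx":22,"ty":38,"rz":0.1},
  ],
  gripper=0,
)

```text
invalid input at $.plan[0]: expected keys tx, ty, tz, rx, ry, rz
```

Call:
carry_out(
  plan=[
    {"tx":22,"ty":38,"tz":0,"rx":0,"ry":0,"rz":0.1},
    {"tx":22,"ty":38,"tz":0,"rx":0,"ry":0,"rz":0.1},
    {"tx":22,"ty":38,"tz":0,"rx":0,"ry":0,"rz":0.1},
    {"tx":22,"ty":38,"tz":0,"rx":0,"ry":0,"rz":0.1},
    {"tx":22,"ty":38,"tz":0,"rx":0,"ry":0,"rz":0.1},
    {"tx":22,"ty":38,"tz":0,"rx":0,"ry":0,"rz":0.1},
    {"tx":22,"ty":38,"tz":0,"rx":0,"ry":0,"rz":0.1},
    {"tx":22,"ty":38,"tz":0,"rx":0,"ry":0,"rz":0.1},
    {"tx":22,"ty":38,"tz":0,"rx":0,"ry":0,"rz":0.1},
    {"tx":22,"ty":38,"tz":0,"rx":0,"ry":0,"rz":0.1},
    {"tx":22,"ty":38,"tz":0,"rx":0,"ry":0,"rz":0.1},
    {"tx":22,"ty":38,"tz":0,"rx":0,"ry":0,"rz":0.1},
  ],
  gripper=0,
)

```text
time: 1.3
tool_pos: [413.0, -45.8, 226.7]
tcp_rot: [3.142, 0.0, 1.491]
contact_force: [0.9, -1.1, -0.2]
grip_width: 91.8
finger_force: 0.0
```

Call:
carry_out(
  plan=[
    {"tx":25,"ty":42,"tz":0,"rx":0,"ry":0,"rz":0.11},
    {"tx":25,"ty":42,"tz":0,"rx":0,"ry":0,"rz":0.11},
    {"tx":25,"ty":42,"tz":-10,"rx":0,"ry":0,"rz":0.11},
    {"tx":24,"ty":41,"tz":-20,"rx":0,"ry":0,"rz":0.1},
    {"tx":0,"ty":0,"tz":-40,"rx":0,"ry":0,"rz":0},
    {"tx":0,"ty":0,"tz":-40,"rx":0,"ry":0,"rz":0},
    {"tx":0,"ty":0,"tz":-40,"rx":0,"ry":0,"rz":0},
    {"tx":0,"ty":0,"tz":-10,"rx":0,"ry":0,"rz":0},
    {"tx":0,"ty":0,"tz":0,"rx":0,"ry":0,"rz":0},
  ],
)

```text
time: 2.2
tool_pos: [509.9, 118.1, 66.2]
tcp_rot: [-3.138, -0.001, 1.917]
contact_force: [0.6, -0.1, -0.2]
grip_width: 91.9
finger_force: 0.0
```

```bash
python3 - <<'E'
from h import *
s=save("scene","s1");t=save("top","t1")
o=bot.get_obs();print(o["tool_pos"],o["tcp_rot"],o["joint_positions"].round(2))
c=proj("scene",[[512.5,121.5,20]])[0].astype(int);d=proj("top",[[512.5,121.5,20]])[0].astype(int)
A=cv2.imread("pics/s1.png")[c[1]-65:c[1]+65,c[0]-60:c[0]+60];B=cv2.imread("pics/t1.png")[d[1]-65:d[1]+65,d[0]-60:d[0]+60]
cv2.imwrite("pics/v1.png",cv2.resize(np.hstack([A,B]),None,fx=3.3,fy=3.3,interpolation=3))
E
```

```text
[511.97852566 118.19975092  68.8597217 ] [3.13920630e+00 6.57387041e-04 1.91661692e+00] [ 0.08  0.52  1.73 -0.    0.89 -0.26]
```

View pics/v1.png

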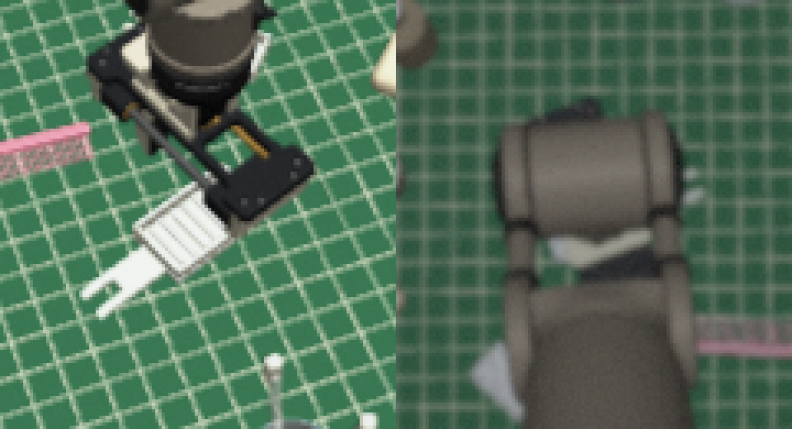

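The scene crop shows the open gripper above the tray and lined up with it. The tongue is clear at lower left, with its tips at (90,295)/(103,312). I descend.

Call:
carry_out(
  plan=[
    {"tx":1,"ty":2,"tz":-30,"rx":0,"ry":0,"rz":0},
    {"tx":0,"ty":0,"tz":-20,"rx":0,"ry":0,"rz":0},
    {"tx":0,"ty":0,"tz":-9,"rx":0,"ry":0,"rz":0},
    {"tx":0,"ty":0,"tz":-4,"rx":0,"ry":0,"rz":0},
    {"tx":0,"ty":0,"tz":0,"rx":0,"ry":0,"rz":0},
  ],
)

```text
time: 2.8
tool_pos: [512.6, 120.2, 5.3]
tcp_rot: [3.14, 0.0, 1.917]
contact_force: [0.4, 0.7, 1.2]
grip_width: 92.1
finger_force: 0.0
```

Call:
carry_out(
  plan=[
    {"tx":0,"ty":0,"tz":0,"rx":0,"ry":0,"rz":0},
    {"tx":0,"ty":0,"tz":0,"rx":0,"ry":0,"rz":0},
    {"tx":0,"ty":0,"tz":0,"rx":0,"ry":0,"rz":0},
    {"tx":0,"ty":0,"tz":0,"rx":0,"ry":0,"rz":0},
    {"tx":0,"ty":0,"tz":0,"rx":0,"ry":0,"rz":0},
    {"tx":0,"ty":0,"tz":0,"rx":0,"ry":0,"rz":0},
    {"tx":0,"ty":0,"tz":0,"rx":0,"ry":0,"rz":0},
    {"tx":0,"ty":0,"tz":0,"rx":0,"ry":0,"rz":0},
  ],
  gripper=1,
)

```text
time: 3.6
tool_pos: [512.0, 120.3, 4.6]
tcp_rot: [3.141, 0.0, 1.917]
contact_force: [-0.9, -0.8, 4.9]
grip_width: 59.8
finger_force: 30.0
```

Call:
carry_out(
  plan=[
    {"tx":0,"ty":0,"tz":3,"rx":0,"ry":0,"rz":0},
    {"tx":3,"ty":-10,"tz":0,"rx":0,"ry":0,"rz":-0.02},
    {"tx":6,"ty":-20,"tz":0,"rx":0,"ry":0,"rz":-0.03},
    {"tx":6,"ty":-22,"tz":0,"rx":0,"ry":0,"rz":-0.03},
    {"tx":6,"ty":-22,"tz":0,"rx":0,"ry":0,"rz":-0.03},
    {"tx":6,"ty":-20,"tz":0,"rx":0,"ry":0,"rz":-0.02},
    {"tx":4,"ty":-18,"tz":0,"rx":0,"ry":0,"rz":-0.024},
    {"tx":0,"ty":0,"tz":-2,"rx":0,"ry":0,"rz":0},
    {"tx":0,"ty":0,"tz":0,"rx":0,"ry":0,"rz":0},
  ],
)

```text
time: 4.5
tool_pos: [542.3, 7.7, 4.8]
tcp_rot: [-3.14, -0.001, 1.761]
contact_force: [-0.2, 0.9, -1.5]
grip_width: 60.1
finger_force: 30.0
```

```bash
python3 - <<'E'
from h import *
s=save("scene","s2");t=save("top","t2")
o=bot.get_obs();print(o["tool_pos"],o["tcp_rot"],o["contact_force"],o["grip_width"])
A=cv2.imread("pics/s2.png")[225:325,210:340]
cv2.imwrite("pics/v2.png",cv2.resize(A,None,fx=6,fy=6,interpolation=3))
E
```

```text
[542.27074591   8.67488765   5.02423767] [-3.14069376e+00 -4.57119590e-04  1.76312509e+00] [ 1.15614137  0.44574138 -1.87270664] 59.85677442293416
```

View pics/v2.png

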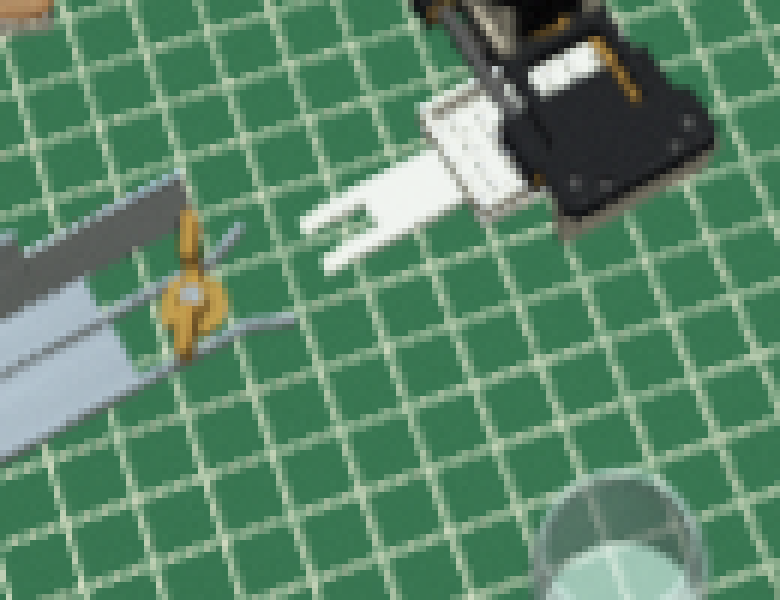

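The tongue is lined up ahead of the channel. Its tips are at (302,222)/(328,270) and the lip ends at (240,225)/(295,320). I check the lateral offset numerically in this same view.

```bash
python3 - <<'E'
from h import *
f=lambda L:np.array(L,float)/6+[210,225]
a=np.radians(11);B=np.array([[np.cos(a),np.sin(a)],[-np.sin(a),np.cos(a)]])
def br(L,z):return ((onz("scene",f(L),z)[:,:2]-[577,-163])@B.T).round(1).tolist()
print("tips",br([(302,222),(328,270)],7),"tongue root",br([(428,153),(470,205)],7))
print("slot end",br([(365,215)],7))
print("lip ends",br([(240,225),(295,320)],7),"-x lip",br([(20,368),(105,320)],7),"+x lip",br([(20,450),(230,332)],7))
print("stud",br([(193,296)],21),"plate edge",br([(95,280),(135,368)],3))
E
```

```text
tips [[-12.9, 57.6], [13.9, 56.5]] tongue root [[-14.1, 121.8], [18.5, 125.2]]
slot end [[-1.4, 83.0]]
lip ends [[-25.8, 33.5], [27.6, 33.1]] -x lip [[-13.9, -78.1], [-15.3, -37.2]] +x lip [[20.4, -93.8], [18.0, 6.5]]
stud [[1.2, -1.0]] plate edge [[-36.9, -32.4], [9.9, -35.7]]
```

Call:
carry_out(
  plan=[
    {"tx":0,"ty":0,"tz":-0.7,"rx":0,"ry":0,"rz":0},
    {"tx":1.9,"ty":-9.8,"tz":0,"rx":0,"ry":0,"rz":0},
    {"tx":1.9,"ty":-9.8,"tz":0,"rx":0,"ry":0,"rz":0},
    {"tx":1.9,"ty":-9.8,"tz":0,"rx":0,"ry":0,"rz":0},
    {"tx":1.4,"ty":-6.9,"tz":0,"rx":0,"ry":0,"rz":0},
    {"tx":0,"ty":0,"tz":0,"rx":0,"ry":0,"rz":0},
  ],
)

```text
time: 5.2
tool_pos: [550.2, -29.5, 4.6]
tcp_rot: [3.141, 0.0, 1.761]
contact_force: [-0.4, 0.5, -1.0]
grip_width: 59.7
finger_force: 30.0
```

Call:
carry_out(
  plan=[
    {"tx":1,"ty":-4.9,"tz":0,"rx":0,"ry":0,"rz":0},
    {"tx":1,"ty":-4.9,"tz":0,"rx":0,"ry":0,"rz":0},
    {"tx":0,"ty":0,"tz":0,"rx":0,"ry":0,"rz":0},
  ],
)

```text
time: 5.5
tool_pos: [552.1, -38.4, 4.6]
tcp_rot: [3.141, 0.0, 1.762]
contact_force: [-0.2, -0.0, -1.2]
grip_width: 59.7
finger_force: 30.0
```

Call:
carry_out(
  plan=[
    {"tx":1,"ty":-4.9,"tz":0,"rx":0,"ry":0,"rz":0},
    {"tx":1,"ty":-4.9,"tz":0,"rx":0,"ry":0,"rz":0},
    {"tx":0,"ty":0,"tz":0,"rx":0,"ry":0,"rz":0},
  ],
)

```text
time: 5.8
tool_pos: [554.2, -48.4, 4.7]
tcp_rot: [3.141, 0.0, 1.762]
contact_force: [0.6, -0.1, -0.9]
grip_width: 59.6
finger_force: 30.0
```

Call:
carry_out(
  plan=[
    {"tx":1,"ty":-4.9,"tz":0,"rx":0,"ry":0,"rz":0},
    {"tx":1,"ty":-4.9,"tz":0,"rx":0,"ry":0,"rz":0},
    {"tx":0,"ty":0,"tz":0,"rx":0,"ry":0,"rz":0},
  ],
)

```text
time: 6.1
tool_pos: [556.2, -58.2, 4.6]
tcp_rot: [3.141, 0.0, 1.762]
contact_force: [-0.1, 0.4, -1.2]
grip_width: 59.5
finger_force: 30.0
```

Call:
carry_out(
  plan=[
    {"tx":0.8,"ty":-3.9,"tz":0,"rx":0,"ry":0,"rz":0},
    {"tx":0.8,"ty":-3.9,"tz":-0.5,"rx":0,"ry":0,"rz":0},
    {"tx":0,"ty":0,"tz":0,"rx":0,"ry":0,"rz":0},
  ],
)

```text
time: 6.4
tool_pos: [557.9, -65.7, 4.6]
tcp_rot: [3.141, 0.0, 1.763]
contact_force: [-0.5, 0.2, 4.0]
grip_width: 59.4
finger_force: 30.0
```

Call:
carry_out(
  plan=[
    {"tx":0.4,"ty":-2,"tz":0,"rx":0,"ry":0,"rz":0},
    {"tx":0,"ty":0,"tz":0,"rx":0,"ry":0,"rz":0},
  ],
)

```text
time: 6.6
tool_pos: [558.2, -67.3, 4.6]
tcp_rot: [3.141, 0.0, 1.763]
contact_force: [-1.6, 1.2, 5.4]
grip_width: 59.4
finger_force: 30.0
```

Call:
carry_out(
  plan=[
    {"tx":0.4,"ty":-2,"tz":0,"rx":0,"ry":0,"rz":0},
    {"tx":0,"ty":0,"tz":0,"rx":0,"ry":0,"rz":0},
  ],
)

```text
time: 6.8
tool_pos: [558.6, -69.2, 4.6]
tcp_rot: [3.141, -0.0, 1.763]
contact_force: [-1.1, 1.6, 5.3]
grip_width: 59.8
finger_force: 30.0
```

Call:
carry_out(
  plan=[
    {"tx":0.3,"ty":-1.5,"tz":0,"rx":0,"ry":0,"rz":0},
    {"tx":0,"ty":0,"tz":0,"rx":0,"ry":0,"rz":0},
  ],
)

```text
time: 7.0
tool_pos: [558.8, -70.6, 4.6]
tcp_rot: [3.141, -0.0, 1.763]
contact_force: [0.0, 3.1, 6.1]
grip_width: 60.0
finger_force: 30.0
```

Call:
carry_out(
  plan=[
    {"tx":0.3,"ty":-1.5,"tz":0,"rx":0,"ry":0,"rz":0},
    {"tx":0,"ty":0,"tz":0,"rx":0,"ry":0,"rz":0},
  ],
)

```text
time: 7.2
tool_pos: [559.1, -72.1, 4.6]
tcp_rot: [3.141, -0.0, 1.763]
contact_force: [-0.7, 3.7, 5.8]
grip_width: 59.7
finger_force: 30.0
```

Call:
carry_out(
  plan=[
    {"tx":0.3,"ty":-1.5,"tz":0,"rx":0,"ry":0,"rz":0},
    {"tx":0,"ty":0,"tz":0,"rx":0,"ry":0,"rz":0},
  ],
)

```text
time: 7.4
tool_pos: [559.4, -73.2, 4.6]
tcp_rot: [3.141, -0.001, 1.763]
contact_force: [-0.7, 4.1, 6.4]
grip_width: 60.0
finger_force: 30.0
```

Call:
carry_out(
  plan=[
    {"tx":0.3,"ty":-1.5,"tz":0,"rx":0,"ry":0,"rz":0},
    {"tx":0,"ty":0,"tz":0,"rx":0,"ry":0,"rz":0},
  ],
)

```text
time: 7.6
tool_pos: [559.4, -73.4, 4.6]
tcp_rot: [3.141, -0.003, 1.763]
contact_force: [-1.4, 10.6, 7.4]
grip_width: 59.8
finger_force: 30.0
```

```bash
python3 - <<'E'
from h import *
s=save("scene","s3");o=bot.get_obs();print(o["tool_pos"],o["contact_force"],o["moment"])
A=cv2.imread("pics/s3.png")[225:315,205:325]
cv2.imwrite("pics/v3.png",cv2.resize(A,None,fx=6.5,fy=6.5,interpolation=3))
E
```

```text
[559.36750577 -73.39860021   4.58595288] [-0.47803908 10.07128328  8.18465442] [ 1.71660613 -0.03859235  0.02071527]
```

View pics/v3.png

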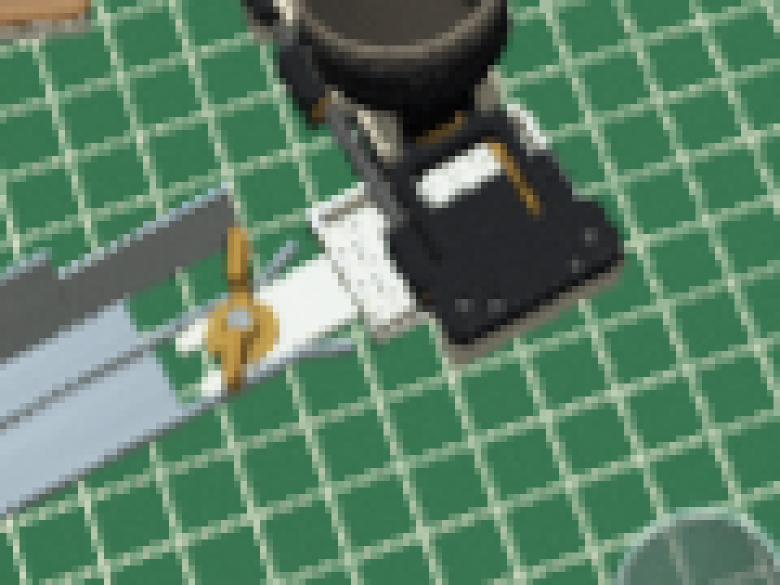

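The fork is up against the stud: the arm has stalled with 10 N and the tips show beyond the nut at (190,338)/(215,385). I release the dish and work out the nut stroke.

Call:
carry_out(
  plan=[
    {"tx":0,"ty":0,"tz":0,"rx":0,"ry":0,"rz":0},
    {"tx":0,"ty":0,"tz":0,"rx":0,"ry":0,"rz":0},
    {"tx":0,"ty":0,"tz":0,"rx":0,"ry":0,"rz":0},
    {"tx":0,"ty":0,"tz":0,"rx":0,"ry":0,"rz":0},
    {"tx":0,"ty":0,"tz":10,"rx":0,"ry":0,"rz":0},
    {"tx":0,"ty":0,"tz":25,"rx":0,"ry":0,"rz":0},
    {"tx":0,"ty":0,"tz":25,"rx":0,"ry":0,"rz":0},
    {"tx":0,"ty":0,"tz":0,"rx":0,"ry":0,"rz":0},
  ],
  gripper=0,
)

```text
time: 8.45
tool_pos: [561.8, -76.0, 68.1]
tcp_rot: [3.135, 0.003, 1.763]
contact_force: [0.5, -0.7, -0.4]
grip_width: 91.8
finger_force: 0.0
```

```bash
python3 - <<'E'
from h import *
o=bot.get_obs();print(o["tool_pos"],o["tcp_rot"],o["contact_force"],o["joint_positions"].round(3))
s=save("scene","s4");t=save("top","t4")
# wrist half-length from the first top picture, for several heights
d=proj("top",[[512.5,121.5,20]])[0].astype(int)
px=np.array([(497,170),(685,170)],float);px=(px-[396,0])/3.3+d-[60,65]
for z in(200,250,300,350):
    w=onz("top",px,z);print(z,(w[:,:2]-[511.5,119.4]).round(0).tolist())
f=lambda L:np.array(L,float)/4+[170,200]
print("new stud guess if grasp exact",np.array([559.4,-73.4])-95*np.array([-.191,.982]))
A=cv2.imread("pics/s4.png")[215:315,205:325]
cv2.imwrite("pics/v4.png",cv2.resize(A,None,fx=6,fy=6,interpolation=3))
E
```

```text
[561.84075117 -76.04925133  68.05011264] [3.13518498 0.00321944 1.76268283] [ 0.51561622 -0.72738541 -0.35214559] [-0.27   0.583  1.612 -0.     0.94  -0.462]
200 [[29.0, 85.0], [27.0, -82.0]]
250 [[23.0, 81.0], [21.0, -79.0]]
300 [[17.0, 76.0], [15.0, -76.0]]
350 [[10.0, 71.0], [8.0, -73.0]]
new stud guess if grasp exact [ 577.545 -166.69 ]
```

View pics/v4.png

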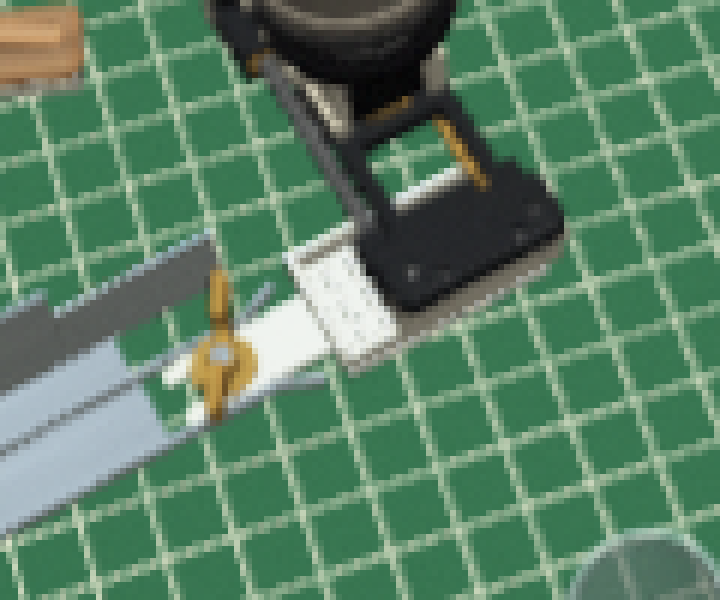

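The dish stays home after release, with its tray end at (345,310), the nut at (220,355) and the wings pointing to (218,280)/(215,415). I close the gripper to use it as a pusher and come down beside the +x wing.

Call:
carry_out(
  plan=[
    {"tx":10.5,"ty":-14,"tz":0,"rx":0,"ry":0,"rz":0},
    {"tx":10.5,"ty":-14,"tz":0,"rx":0,"ry":0,"rz":0},
    {"tx":10.5,"ty":-14,"tz":0,"rx":0,"ry":0,"rz":0},
    {"tx":10.5,"ty":-14,"tz":0,"rx":0,"ry":0,"rz":0},
    {"tx":10.5,"ty":-14,"tz":0,"rx":0,"ry":0,"rz":0},
    {"tx":0,"ty":0,"tz":0,"rx":0,"ry":0,"rz":0},
    {"tx":0,"ty":0,"tz":-14,"rx":0,"ry":0,"rz":0},
    {"tx":0,"ty":0,"tz":-14,"rx":0,"ry":0,"rz":0},
    {"tx":0,"ty":0,"tz":-10,"rx":0,"ry":0,"rz":0},
    {"tx":0,"ty":0,"tz":0,"rx":0,"ry":0,"rz":0},
    {"tx":0,"ty":0,"tz":0,"rx":0,"ry":0,"rz":0},
  ],
  gripper=1,
)

```text
time: 9.65
tool_pos: [611.8, -144.9, 25.7]
tcp_rot: [-3.141, -0.001, 1.763]
contact_force: [1.2, 0.6, 0.9]
grip_width: 8.4
finger_force: 0.0
```

```bash
cat > st.py <<'E'
from h import *
S=np.array([577,-164.]);a=np.radians(11);U=np.array([[np.cos(a),-np.sin(a)],[np.sin(a),np.cos(a)]])
def state():
    o=bot.get_obs();p=U.T@(o["tool_pos"][:2]-S);f=U.T@o["contact_force"][:2]
    print("t",round(o["time"],2),"br",p.round(1),"z",o["tool_pos"][2].round(1),"F br",f.round(1),o["contact_force"][2].round(1),"w",o["grip_width"].round(1));return p
def deltas(pts):
    w=[U@np.array(p) for p in pts];print([tuple((w[i+1]-w[i]).round(1).tolist()) for i in range(len(w)-1)])
def nut(cam="scene",name=None,box=(225,245,265,297)):
    im=np.array(bot.capture(cam))[:,:,::-1]
    if name:cv2.imwrite(f"pics/{name}.png",im)
    h=cv2.cvtColor(np.ascontiguousarray(im),cv2.COLOR_BGR2HSV);m=(h[...,0]>8)&(h[...,0]<32)&(h[...,1]>90)&(h[...,2]>60)
    k=np.zeros(m.shape,np.uint8);x0,y0,x1,y1=box;k[y0:y1,x0:x1]=m[y0:y1,x0:x1]
    p=np.argwhere(k)[:,::-1].astype(float);w=onz(cam,p,30)[:,:2]-S;w=w@U;v=np.linalg.svd(w-w.mean(0))[2][0]
    print("nut px",len(p),"phi",np.degrees(np.arctan2(v[1],v[0])).round(0),"ctr",w.mean(0).round(1),"ext",np.ptp((w-w.mean(0))@v).round(0))
E
python3 - <<'E'
from st import *
state();nut(name="s5")
deltas([(39,13),(39,4.5),(38.3,3),(35.9,-1.8),(32.5,-5.8),(29.7,-8)])
E
```

```text
Traceback (most recent call last):
  File "st.py", line 5, in state
    print("t",round(o["time"],2),"br",p.round(1),"z",o["tool_pos"][2].round(1),"F br",f.round(1),o["contact_force"][2].round(1),"w",o["grip_width"].round(1));return p
                                                                                                                                    ^^^^^^^^^^^^^^^^^^^^^
AttributeError: 'float' object has no attribute 'round'
```

```bash
sed -i 's/o\["grip_width"\].round(1)/round(o["grip_width"],1)/' st.py
python3 - <<'E'
from st import *
state();nut(name="s5")
deltas([(39,13),(39,4.5),(38.3,3),(35.9,-1.8),(32.5,-5.8),(29.7,-8)])
E
```

```text
t 9.65 br [37.8 12.2] z 25.7 F br [1.3 0.3] 0.9 w 8.4
nut px 58 phi -81.0 ctr [15.1 10.2] ext 61.0
[(1.6, -8.3), (-0.4, -1.6), (-1.4, -5.2), (-2.6, -4.6), (-2.3, -2.7)]
```

Call:
carry_out(
  plan=[
    {"tx":0.8,"ty":-4.1,"tz":0,"rx":0,"ry":0,"rz":0},
    {"tx":0.8,"ty":-4.2,"tz":0,"rx":0,"ry":0,"rz":0},
    {"tx":-0.4,"ty":-1.6,"tz":0,"rx":0,"ry":0,"rz":0},
    {"tx":-0.7,"ty":-2.6,"tz":0,"rx":0,"ry":0,"rz":0},
    {"tx":-0.7,"ty":-2.6,"tz":0,"rx":0,"ry":0,"rz":0},
  ],
)

```text
time: 10.2
tool_pos: [611.9, -160.6, 26.4]
tcp_rot: [3.141, 0.0, 1.763]
contact_force: [0.5, 1.9, 0.8]
grip_width: 0.4
finger_force: 0.7
```

Call:
carry_out(
  plan=[
    {"tx":-1.3,"ty":-2.3,"tz":0,"rx":0,"ry":0,"rz":0},
    {"tx":-1.3,"ty":-2.3,"tz":0,"rx":0,"ry":0,"rz":0},
    {"tx":-1.2,"ty":-1.4,"tz":0,"rx":0,"ry":0,"rz":0},
    {"tx":-1.1,"ty":-1.3,"tz":0,"rx":0,"ry":0,"rz":0},
  ],
)

```text
time: 10.6
tool_pos: [606.7, -167.8, 26.1]
tcp_rot: [3.142, -0.0, 1.763]
contact_force: [0.2, 2.3, 0.5]
grip_width: 0.6
finger_force: 0.7
```

Call:
carry_out(
  plan=[
    {"tx":0.4,"ty":2,"tz":0,"rx":0,"ry":0,"rz":0},
    {"tx":0,"ty":0,"tz":20,"rx":0,"ry":0,"rz":0},
    {"tx":0,"ty":0,"tz":20,"rx":0,"ry":0,"rz":0},
    {"tx":-17.5,"ty":7,"tz":0,"rx":0,"ry":0,"rz":0},
    {"tx":-17.5,"ty":7,"tz":0,"rx":0,"ry":0,"rz":0},
    {"tx":-18,"ty":7,"tz":0,"rx":0,"ry":0,"rz":0},
    {"tx":-18,"ty":6,"tz":0,"rx":0,"ry":0,"rz":0},
    {"tx":0,"ty":0,"tz":0,"rx":0,"ry":0,"rz":0},
    {"tx":0,"ty":0,"tz":0,"rx":0,"ry":0,"rz":0},
  ],
)

```text
time: 11.5
tool_pos: [537.0, -139.0, 66.5]
tcp_rot: [3.141, 0.001, 1.763]
contact_force: [-0.1, -1.0, -0.1]
grip_width: 0.5
finger_force: 0.0
```

```bash
python3 - <<'E'
from st import *
state();nut(name="s6")
A=cv2.imread("pics/s6.png")[215:315,205:325]
cv2.imwrite("pics/v6.png",cv2.resize(A,None,fx=6,fy=6,interpolation=3))
E
```

```text
t 11.5 br [-34.5  32.2] z 66.5 F br [-0.3 -1. ] -0.1 w 0.5
nut px 123 phi -23.0 ctr [-2.  -4.3] ext 105.0
```

View pics/v6.png

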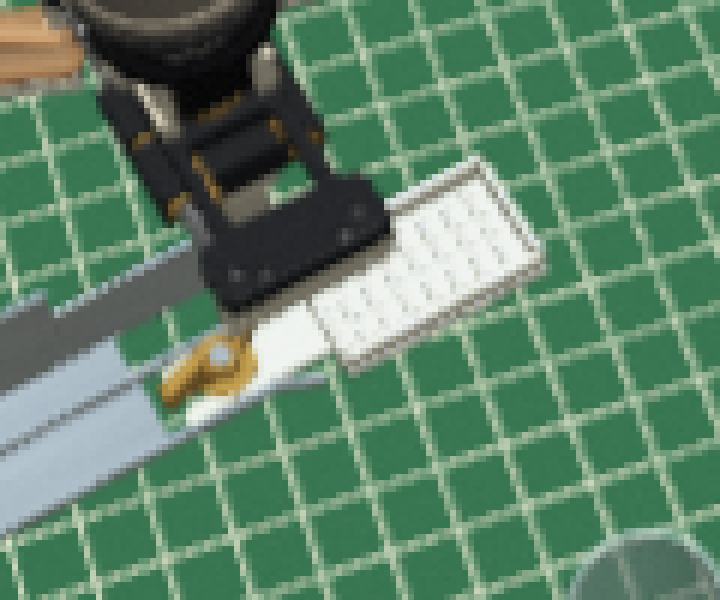

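The view shows the nut turned. The near wing points to (170,393) from the hub at (220,355), and the gripper hides the other wing. I compute its angle.

```bash
python3 - <<'E'
from st import *
f=lambda L:np.array(L,float)/6+[205,215]
for z in(30,36):
  w=(onz("scene",f([(166,395),(180,408),(176,388)]),z)[:,:2]-S)@U;c=(onz("scene",f([(221,355)]),21)[:,:2]-S)@U
  print(z,w.round(1).tolist(),c.round(1),np.degrees(np.arctan2(w[:,1]-c[0,1],w[:,0]-c[0,0])).round(0))
E
```

```text
30 [[9.6, -29.6], [18.1, -27.1], [8.8, -24.6]] [[ 0.5 -0.5]] [-73. -57. -71.]
36 [[12.5, -30.0], [21.0, -27.6], [11.8, -25.0]] [[ 0.5 -0.5]] [-68. -53. -65.]
```

Call:
carry_out(
  plan=[
    {"tx":-7.5,"ty":0,"tz":0,"rx":0,"ry":0,"rz":0},
    {"tx":0,"ty":0,"tz":-15,"rx":0,"ry":0,"rz":0},
    {"tx":0,"ty":0,"tz":-15,"rx":0,"ry":0,"rz":0},
    {"tx":0,"ty":0,"tz":-10,"rx":0,"ry":0,"rz":0},
    {"tx":0,"ty":0,"tz":0,"rx":0,"ry":0,"rz":0},
  ],
)

```text
time: 12.05
tool_pos: [528.0, -138.5, 24.7]
tcp_rot: [-3.139, -0.002, 1.763]
contact_force: [-0.2, 0.3, -0.1]
grip_width: 0.6
finger_force: 0.0
```

Call:
carry_out(
  plan=[
    {"tx":4.9,"ty":1,"tz":0,"rx":0,"ry":0,"rz":0},
    {"tx":4.9,"ty":1,"tz":0,"rx":0,"ry":0,"rz":0},
    {"tx":3.9,"ty":0.8,"tz":0,"rx":0,"ry":0,"rz":0},
  ],
)

```text
time: 12.35
tool_pos: [543.1, -135.7, 26.7]
tcp_rot: [3.141, 0.0, 1.763]
contact_force: [-2.5, 1.4, 2.3]
grip_width: 0.5
finger_force: 1.2
```

Call:
carry_out(
  plan=[
    {"tx":3.9,"ty":0.8,"tz":0,"rx":0,"ry":0,"rz":0},
    {"tx":3.9,"ty":0.8,"tz":0,"rx":0,"ry":0,"rz":0},
    {"tx":3.9,"ty":0.8,"tz":0,"rx":0,"ry":0,"rz":0},
  ],
)

```text
time: 12.65
tool_pos: [554.4, -133.3, 26.1]
tcp_rot: [-3.141, -0.0, 1.763]
contact_force: [-1.7, 0.7, 1.0]
grip_width: 0.3
finger_force: 0.9
```

Call:
carry_out(
  plan=[
    {"tx":3.9,"ty":0.8,"tz":0,"rx":0,"ry":0,"rz":0},
    {"tx":3.9,"ty":0.8,"tz":0,"rx":0,"ry":0,"rz":0},
    {"tx":2.9,"ty":0.6,"tz":0,"rx":0,"ry":0,"rz":0},
  ],
)

```text
time: 12.95
tool_pos: [565.3, -131.5, 26.1]
tcp_rot: [3.141, 0.0, 1.763]
contact_force: [-2.9, -0.5, 0.2]
grip_width: 0.5
finger_force: 0.6
```

Call:
carry_out(
  plan=[
    {"tx":-2,"ty":5,"tz":0,"rx":0,"ry":0,"rz":0},
    {"tx":-1,"ty":5,"tz":0,"rx":0,"ry":0,"rz":0},
    {"tx":10.5,"ty":2,"tz":0,"rx":0,"ry":0,"rz":0},
    {"tx":10.5,"ty":2,"tz":0,"rx":0,"ry":0,"rz":0},
    {"tx":10.5,"ty":2,"tz":0,"rx":0,"ry":0,"rz":0},
    {"tx":4,"ty":-4.8,"tz":0,"rx":0,"ry":0,"rz":0},
    {"tx":3.8,"ty":-3.8,"tz":0,"rx":0,"ry":0,"rz":0},
    {"tx":3.7,"ty":-3.4,"tz":0,"rx":0,"ry":0,"rz":0},
  ],
)

```text
time: 13.75
tool_pos: [606.7, -125.5, 26.6]
tcp_rot: [3.138, -0.002, 1.763]
contact_force: [3.4, 3.8, -0.1]
grip_width: 0.2
finger_force: 2.0
```

Call:
carry_out(
  plan=[
    {"tx":1.8,"ty":-3.7,"tz":0,"rx":0,"ry":0,"rz":0},
    {"tx":1.7,"ty":-3.6,"tz":0,"rx":0,"ry":0,"rz":0},
    {"tx":1.3,"ty":-4.2,"tz":0,"rx":0,"ry":0,"rz":0},
  ],
)

```text
time: 14.05
tool_pos: [609.8, -139.2, 26.1]
tcp_rot: [-3.142, -0.0, 1.763]
contact_force: [0.7, 1.3, 0.0]
grip_width: 0.1
finger_force: 0.7
```

Call:
carry_out(
  plan=[
    {"tx":1.3,"ty":-4.2,"tz":0,"rx":0,"ry":0,"rz":0},
    {"tx":0.7,"ty":-2.6,"tz":0,"rx":0,"ry":0,"rz":0},
    {"tx":0.6,"ty":-2.5,"tz":0,"rx":0,"ry":0,"rz":0},
  ],
)

```text
time: 14.35
tool_pos: [612.0, -148.5, 26.0]
tcp_rot: [-3.141, -0.0, 1.762]
contact_force: [0.2, 2.1, -0.1]
grip_width: 0.6
finger_force: 0.7
```

Call:
carry_out(
  plan=[
    {"tx":0,"ty":-2.7,"tz":0,"rx":0,"ry":0,"rz":0},
    {"tx":0,"ty":-2.6,"tz":0,"rx":0,"ry":0,"rz":0},
    {"tx":-0.7,"ty":-2.6,"tz":0,"rx":0,"ry":0,"rz":0},
    {"tx":-0.7,"ty":-2.6,"tz":0,"rx":0,"ry":0,"rz":0},
  ],
)

```text
time: 14.75
tool_pos: [610.9, -158.8, 26.2]
tcp_rot: [3.141, 0.0, 1.763]
contact_force: [-0.8, 1.1, 0.6]
grip_width: 0.3
finger_force: 0.7
```

Call:
carry_out(
  plan=[
    {"tx":-1.3,"ty":-2.3,"tz":0,"rx":0,"ry":0,"rz":0},
    {"tx":-1.3,"ty":-2.3,"tz":0,"rx":0,"ry":0,"rz":0},
    {"tx":-1.2,"ty":-1.4,"tz":0,"rx":0,"ry":0,"rz":0},
    {"tx":-1.1,"ty":-1.3,"tz":0,"rx":0,"ry":0,"rz":0},
  ],
)

```text
time: 15.15
tool_pos: [606.1, -166.2, 26.3]
tcp_rot: [3.141, 0.0, 1.763]
contact_force: [1.6, 1.1, 0.1]
grip_width: 0.4
finger_force: 0.7
```

Call:
carry_out(
  plan=[
    {"tx":0.4,"ty":2,"tz":0,"rx":0,"ry":0,"rz":0},
    {"tx":0,"ty":0,"tz":20,"rx":0,"ry":0,"rz":0},
    {"tx":0,"ty":0,"tz":20,"rx":0,"ry":0,"rz":0},
    {"tx":-19.5,"ty":7,"tz":0,"rx":0,"ry":0,"rz":0},
    {"tx":-19.5,"ty":7,"tz":0,"rx":0,"ry":0,"rz":0},
    {"tx":-19.5,"ty":7,"tz":0,"rx":0,"ry":0,"rz":0},
    {"tx":-20,"ty":5,"tz":0,"rx":0,"ry":0,"rz":0},
    {"tx":0,"ty":0,"tz":0,"rx":0,"ry":0,"rz":0},
    {"tx":0,"ty":0,"tz":-15,"rx":0,"ry":0,"rz":0},
    {"tx":0,"ty":0,"tz":-15,"rx":0,"ry":0,"rz":0},
    {"tx":0,"ty":0,"tz":-10,"rx":0,"ry":0,"rz":0},
    {"tx":0,"ty":0,"tz":0,"rx":0,"ry":0,"rz":0},
  ],
)

```text
time: 16.35
tool_pos: [527.6, -137.8, 24.8]
tcp_rot: [-3.14, -0.001, 1.763]
contact_force: [0.2, -1.0, -0.3]
grip_width: 0.0
finger_force: 0.0
```

Call:
carry_out(
  plan=[
    {"tx":4.9,"ty":1,"tz":0,"rx":0,"ry":0,"rz":0},
    {"tx":4.9,"ty":1,"tz":0,"rx":0,"ry":0,"rz":0},
    {"tx":3.9,"ty":0.8,"tz":0,"rx":0,"ry":0,"rz":0},
  ],
)

```text
time: 16.65
tool_pos: [542.1, -134.9, 26.7]
tcp_rot: [3.141, -0.0, 1.763]
contact_force: [-2.0, 1.6, 1.8]
grip_width: 0.3
finger_force: 1.5
```

Call:
carry_out(
  plan=[
    {"tx":3.9,"ty":0.8,"tz":0,"rx":0,"ry":0,"rz":0},
    {"tx":3.9,"ty":0.8,"tz":0,"rx":0,"ry":0,"rz":0},
  ],
)

```text
time: 16.85
tool_pos: [549.5, -133.0, 26.4]
tcp_rot: [-3.141, -0.0, 1.763]
contact_force: [-3.5, 2.2, 2.9]
grip_width: 0.5
finger_force: 2.0
```

Call:
carry_out(
  plan=[
    {"tx":3.9,"ty":0.8,"tz":0,"rx":0,"ry":0,"rz":0},
    {"tx":3.9,"ty":0.8,"tz":0,"rx":0,"ry":0,"rz":0},
  ],
)

```text
time: 17.05
tool_pos: [557.3, -131.8, 26.3]
tcp_rot: [-3.141, -0.0, 1.763]
contact_force: [-3.1, 0.5, 3.4]
grip_width: 0.5
finger_force: 2.4
```

Call:
carry_out(
  plan=[
    {"tx":3.9,"ty":0.8,"tz":0,"rx":0,"ry":0,"rz":0},
  ],
)

```text
time: 17.15
tool_pos: [561.3, -131.2, 26.2]
tcp_rot: [-3.141, 0.0, 1.763]
contact_force: [-4.4, -0.6, 2.9]
grip_width: 0.0
finger_force: 2.4
```

Call:
carry_out(
  plan=[
    {"tx":3.9,"ty":0.8,"tz":0,"rx":0,"ry":0,"rz":0},
  ],
)

```text
time: 17.25
tool_pos: [565.2, -130.8, 26.1]
tcp_rot: [-3.141, 0.001, 1.763]
contact_force: [-5.1, -2.2, 2.8]
grip_width: 0.6
finger_force: 2.4
```

```bash
python3 - <<'E'
from st import *
state()
E
```

```text
t 17.25 br [-5.2 34.8] z 26.1 F br [-5.4 -1.2] 2.8 w 0.6
```

Call:
carry_out(
  plan=[
    {"tx":3,"ty":0.6,"tz":0,"rx":0,"ry":0,"rz":0},
  ],
)

```text
time: 17.35
tool_pos: [568.2, -130.2, 26.1]
tcp_rot: [-3.141, 0.001, 1.763]
contact_force: [-4.6, -2.2, 3.9]
grip_width: 0.4
finger_force: 2.5
```

Call:
carry_out(
  plan=[
    {"tx":0,"ty":0,"tz":0,"rx":0,"ry":0,"rz":0},
    {"tx":0,"ty":0,"tz":0,"rx":0,"ry":0,"rz":0},
  ],
)

```text
time: 17.55
tool_pos: [568.3, -130.0, 26.2]
tcp_rot: [3.141, 0.0, 1.763]
contact_force: [-1.9, -1.3, 2.3]
grip_width: 0.5
finger_force: 1.6
```

```bash
python3 - <<'E'
from st import *
state();print(bot.get_obs()["moment"])
E
```

```text
t 17.55 br [-2. 35.] z 26.2 F br [-2.1 -0.9] 2.3 w 0.5
[-0.20077502  0.36206116 -0.01170002]
```

Call:
carry_out(
  plan=[
    {"tx":2,"ty":0.4,"tz":0,"rx":0,"ry":0,"rz":0},
  ],
)

```text
time: 17.65
tool_pos: [569.6, -129.5, 26.1]
tcp_rot: [-3.141, -0.0, 1.763]
contact_force: [-4.5, -1.5, 2.8]
grip_width: 0.2
finger_force: 2.4
```

Call:
carry_out(
  plan=[
    {"tx":2,"ty":0.4,"tz":0,"rx":0,"ry":0,"rz":0},
  ],
)

```text
time: 17.75
tool_pos: [571.6, -128.9, 26.1]
tcp_rot: [-3.141, -0.0, 1.763]
contact_force: [-4.6, -1.5, 2.7]
grip_width: 0.0
finger_force: 2.4
```

Call:
carry_out(
  plan=[
    {"tx":-3,"ty":0,"tz":0,"rx":0,"ry":0,"rz":0},
    {"tx":-3,"ty":0,"tz":0,"rx":0,"ry":0,"rz":0},
    {"tx":0,"ty":0,"tz":20,"rx":0,"ry":0,"rz":0},
    {"tx":0,"ty":0,"tz":25,"rx":0,"ry":0,"rz":0},
    {"tx":-20,"ty":30,"tz":10,"rx":0,"ry":0,"rz":0},
    {"tx":-20,"ty":30,"tz":0,"rx":0,"ry":0,"rz":0},
    {"tx":-20,"ty":30,"tz":0,"rx":0,"ry":0,"rz":0},
    {"tx":0,"ty":0,"tz":0,"rx":0,"ry":0,"rz":0},
    {"tx":0,"ty":0,"tz":0,"rx":0,"ry":0,"rz":0},
  ],
)

```text
time: 18.65
tool_pos: [506.5, -38.5, 81.5]
tcp_rot: [3.14, 0.001, 1.764]
contact_force: [0.2, -0.7, 0.4]
grip_width: 0.4
finger_force: 0.0
```

```bash
python3 - <<'E'
from st import *
state();nut(name="s7",box=(225,252,262,292))
A=cv2.imread("pics/s7.png")[225:315,215:305]
B=cv2.imread("pics/s4.png")[225:315,215:305]
cv2.imwrite("pics/v7.png",cv2.resize(np.hstack([A,B]),None,fx=4.4,fy=4.4,interpolation=3))
E
```

```text
t 18.65 br [-45.3 136.6] z 81.5 F br [ 0.1 -0.7] 0.4 w 0.4
nut px 140 phi 45.0 ctr [ 4.4 -3.9] ext 66.0
```

View pics/v7.png

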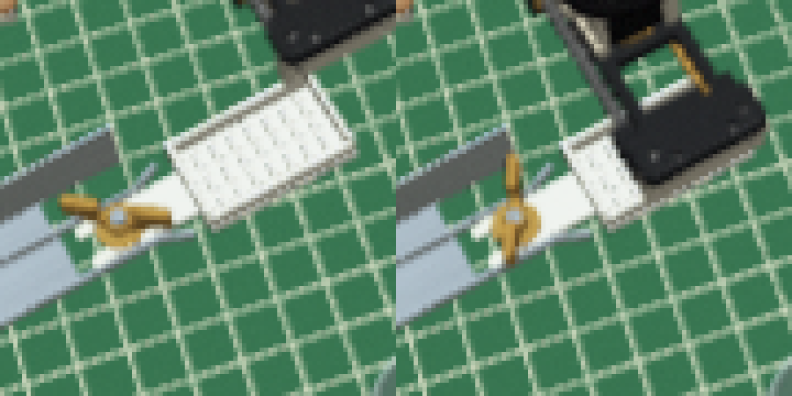

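The nut has turned to φ≈45°, about 5 rad in all. The tray corners in the left crop, (168,150)/(212,225), match those before tightening, so the dish has not moved. The moving torque is about 0.13 N m, which is finger-tight, and the gripper is clear of everything. I hand in.

```bash
python3 -c "
from plant import bot
print(bot.close_job())"
```

```text
the job is handed in; nothing more can be done
None
```

The job is handed in but gave no verdict: the fork seated against the stud at about 10 N, the wing nut read about 0.13 N m (finger-tight; I estimate 10–17 N clamping, not measured directly), and the gripper is clear of everything.

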